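Level the casting plate with its foot screws

ROBOT

A 6-joint arm with a two-finger parallel gripper is mounted at the origin on a cart in front of the work surface, level with it; the furniture and walls round the work are solid. World frame = base frame: x ahead of the robot, y to its left, z up, the work surface at z = 0. Lengths are in mm, angles in degrees, forces in N, time in s.
With the tool pointing down it reaches from about 300 to 850 mm from the base axis. Payload 4.2 kg.
Tool frame: the origin (TCP) lies at the very end of the fingers, on their centre line; the grasp point (between the pads) lies env.grip_point_offset behind it (env.grip_point_offset is the distance from the TCP to the grasp point, in mm); z points along the fingers, y is the direction in which the jaws open and shut (so a half turn about z gives the same grasp; the last joint's range is limited). The gripper opens to 91 mm and grips with 3 to 60 N. Pads are 32 mm wide; open, the fingers measure 118 mm over their backs; the gripper's body (76 mm by 178 mm) begins 60 mm behind the grasp point.
Start: joints at [-77.521, 18.312, 89.639, -0, 72.044, -1.146], TCP at [135.452, -558.834, 213.976] pointing down, gripper open.
Joint ranges: [-177.97, 177.97], [-48.28, 115.42], [12.27, 149.76], [-77.06, 257.06], [2.81, 150.46], [-146.56, 146.56]. Speed limits (degrees/s): [147.25, 147.25, 180, 180, 180, 180].

INTERFACE

Orientations are given as [roll, pitch, yaw] about the fixed x, y, z axes, in that order (R = Rz(yaw) Ry(pitch) Rx(roll)).
In Python, from workcell import env, grab_frame, camera_params gives the robot as it stands. The module is installed in compiled form; this text tells all that it offers.
- The arm moves only by the shell command python3 -m creep 'ROWS' [OPENING] [FORCE]. ROWS is a JSON object of lists of equal length, an entry for each row: "offset": the shift along the tool's x, y, z in m, a list of three; "rotation": the turn, a rotation vector about the tool's x, y, z in degrees, a list of three. A call has 1 to 5 rows; each row shifts and turns the commanded pose from where the row before left it, along the tool's axes as they then stand; what a row does not reach is not made up. A row lasts 1/8 s, in which the tool goes at most 62.5 mm and 10.7 degrees, less where a joint would pass 70% of its speed; a pose out of reach is approached as far as the arm can. A call is refused whole if a number of a shift passes 0.0625 or a number of a turn 10.7, either way. A call with a gripper value outside its range is refused whole. OPENING is the closure, from 0 (fully open) to 1 (shut), set as the call begins (- or left out, the last holds). The fingers move at their own pace and stop on an object; FORCE is the grip in N (left out, the last holds). Time passes only in rows, so rows that do not move let the fingers close. It gives the time, the measured TCP pose, the force and the opening at its end, in the units of the state.
- env.state(): the state, without advancing time (a new reading comes with each control period).
- grab_frame(name): name is "scene" or "top"; returns the picture (420x560x3 uint8, red, green, blue); there is no depth.
- camera_params(name): a dict with "mtx" (3x3 intrinsics, pixels), "k1" (the pictures are not rectified: a ray, as slopes to the right and down, at radius r is drawn at 1 + k1 r^2 times it, then the intrinsics apply), "R" (3x3) and "t" (3): a world point X has camera coordinates R X + t. Camera axes: x right, y down, z forward; pixel columns grow to the right and rows downward; lengths in mm; the calibration is good to about 2 mm. A picture is of the moment at which its call begins. camera_params takes no time and is no camera call.
- env.job_done(): hands the job in, once; it reports no verdict.
The state is a dict: "time_s": time; "qpos": joint angles; "qvel": joint speeds; "effort": joint torques, N m; "ee_pos": TCP position; "ee_rot": TCP orientation; "force": force on the tool from outside, world axes, zero at the start; "torque": the same for the moment, N m; "gripper_width": finger opening in mm.
Only numpy, scipy, OpenCV 4.12 (cv2) and the standard library are available. Lean on these libraries where they do the work, as an engineer would, in place of code of your own. Each camera call takes 0.05 s, during which the arm holds its last target.

TASK

Level the round metal casting plate: turn its foot screws by their cross bars until the bubble of the round spirit level in the middle of the plate rests wholly inside the little black ring. Leave the glassware and bottles around it where they stand.

Things in the scene. Friction and masses are not known exactly. Their poses are not given: they have to be found in the camera images.
- foot_cups: the three rubber foot cups under the plate; origin on the worktop below the plate's centre; they do not slide. The round aluminium plate they carry is 234 mm in diameter, 12 mm thick, top 47 mm above the worktop, with three identical foot screws 120 degrees apart. The screws are stiff (0.1 N m, some 3 N at the bar), stay where left, and stop 2.8 rad either side of mid-travel.
- vial_centre (a point): centre of the thin black ring, 23 mm inner diameter, on the face of the round spirit level (72 mm across, face about 59 mm above the worktop) in the middle of the plate. z is the plate's normal, x points to screw 0.
- bubble_centre (a point): centre of the pale round bubble, 14 mm across, in that level; strays up to 22 mm. Turning a screw clockwise seen from above raises its corner and moves the bubble straight towards that screw, 4 mm for each radian; anticlockwise moves it straight away, as much. The three screws' effects add up; the plate is level when all three stand equal.
- head_0 (a point): screw 0: point on its upright axis at the height of its cross bar, 77 mm above the worktop, 30 mm above the plate, 95 mm from the vial's centre. Steel hub, 22 mm across, top 14 mm above this point. The round level bar, 8 mm thick, 88 mm long over its 12 mm ball ends, turns with the screw. This point's axes are the plate's: they do NOT show the bar's direction, which must be seen or felt.
- head_1 (a point): screw 1, 120 degrees anticlockwise from screw 0 seen from above: point on its upright axis at the height of its cross bar, 77 mm above the worktop, 30 mm above the plate, 95 mm from the vial's centre. Steel hub, 22 mm across, top 14 mm above this point. The round level bar, 8 mm thick, 88 mm long over its 12 mm ball ends, turns with the screw. This point's axes are the plate's: they do NOT show the bar's direction, which must be seen or felt.
- head_2 (a point): screw 2, 240 degrees anticlockwise from screw 0 seen from above: point on its upright axis at the height of its cross bar, 77 mm above the worktop, 30 mm above the plate, 95 mm from the vial's centre. Steel hub, 22 mm across, top 14 mm above this point. The round level bar, 8 mm thick, 88 mm long over its 12 mm ball ends, turns with the screw. This point's axes are the plate's: they do NOT show the bar's direction, which must be seen or felt.
- burette_stand: fixed, on the right of the plate: white base 150 by 240 mm (its centre is the origin, the long side along world y), an upright rod 0.62 m tall on it, and two glass burettes hanging from clamps, the left one 100 mm to the left of the origin, from 0.27 m above the worktop upward. Keep the arm clear of it.
- petri: bystander: low glass petri dish, 68 mm across, 14 mm high, loose; origin under its centre
- weighing_bottle: bystander: small glass weighing bottle with knobbed lid, 42 mm across, 62 mm high, loose; origin under its centre
- beaker_100: bystander: small glass beaker with pink contents, 55 mm across, 70 mm high, loose; origin under its centre

How it is judged (in metres and radians):
At the end, for the whole second after the job is handed in: The bubble rests wholly inside the black ring (its centre within 4.5 mm of the ring's centre) with the robot clear of everything; the three bystanders stand within 30 mm of where they were, upright (distance between bubble_centre and vial_centre below 0.0045 m); the robot touches nothing.
It fails at once if the petri dish is pushed away or tipped (distance of petri from where it was at the start of the episode above 0.03 m or angle between petri's own z axis and vertical above 0.4 rad).
It fails at once if the weighing bottle is pushed away or tipped (distance of weighing_bottle from where it was at the start of the episode above 0.03 m or angle between weighing_bottle's own z axis and vertical above 0.4 rad).
It fails at once if the small beaker is pushed away or tipped (distance of beaker_100 from where it was at the start of the episode above 0.03 m or angle between beaker_100's own z axis and vertical above 0.4 rad).
It also fails if it takes over 64 s, if anything falls off the work surface, if the arm or the gripper's body presses on something with over 40 N, if the wrist force passes 120 N, or if a joint passes its speed limit or range.

## Working session

There is one attempt and no reset: what is moved stays moved. The work goes in short steps, Python scripts to look and compute and a shell command to move; the robot and the scene stay as the last step left them, time stands still between calls to the robot, and variables do not carry over. Pictures are saved under pics/ and viewed, and the job is handed in when it is done.

```bash
mkdir -p pics
python3 - <<'E'
from workcell import env, grab_frame, camera_params
import cv2
for n in("scene","top"):
    cv2.imwrite(f"pics/{n}0.png",grab_frame(n)[:,:,::-1]); p=camera_params(n);print(n,p)
print(env.state(),env.grip_point_offset)
E
```

```text
scene {'mtx': array([[472.84563733,   0.        , 283.42507218],
       [  0.        , 472.84563733, 212.44635844],
       [  0.        ,   0.        ,   1.        ]]), 'k1': -0.15164317781835193, 'R': array([[-7.87504743e-01, -6.16308581e-01, -1.11987211e-04],
       [-4.73483546e-01,  6.05122540e-01, -6.40031283e-01],
       [ 3.94524538e-01, -5.03974647e-01, -7.68348843e-01]]), 't': array([ 453.99267469,  207.96994388, 1225.42774917])}
top {'mtx': array([[405.50099379,   0.        , 280.47625653],
       [  0.        , 405.50099379, 208.00468313],
       [  0.        ,   0.        ,   1.        ]]), 'k1': 0.033909471943259974, 'R': array([[ 1.87163703e-02, -9.99824778e-01,  3.34232720e-04],
       [-9.79161311e-01, -1.83971676e-02, -2.02249034e-01],
       [ 2.02219744e-01,  3.45810007e-03, -9.79334068e-01]]), 't': array([ 106.55244684,  498.584384  , 1033.88448187])}
{'time_s': 0.1, 'qpos': array([-7.75202432e+01,  1.83478516e+01,  8.96978534e+01, -4.97206723e-04,
        7.20432776e+01, -1.14578403e+00]), 'qvel': array([ 0.00094606, -0.07965228, -0.18738219, -0.01125489, -0.08263619,
        0.05566319]), 'effort': array([ 2.11239280e-04, -4.13332021e+01, -2.32509452e+01,  7.28354347e-02,
        4.21726727e-02, -6.44641136e-05]), 'ee_pos': array([ 135.36114392, -558.39258148,  213.21620374]), 'ee_rot': array([-1.79911026e+02, -1.30667386e-03,  1.36256935e+01]), 'force': array([ 0.50645109, -0.34535451, -0.26581357]), 'torque': array([-0.05024886,  0.0087182 ,  0.03294663]), 'gripper_width': 91.61595377690878} 18.8
```

View pics/scene0.png

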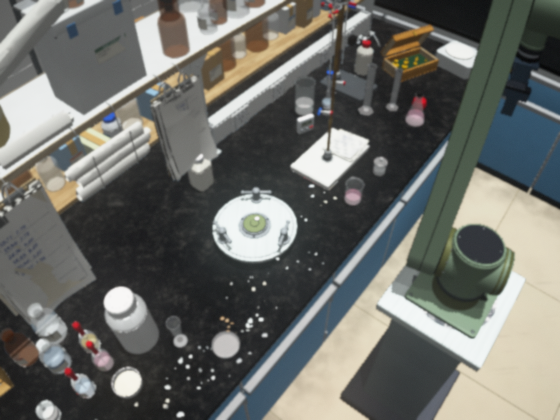

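View pics/top0.png

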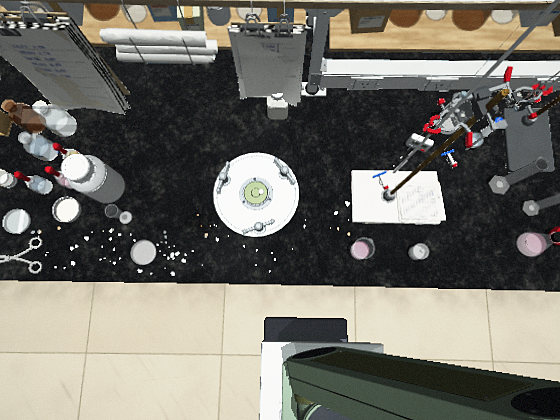

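```bash
cat > h.py <<'E'
from workcell import env, grab_frame, camera_params
import cv2, numpy as np
def ray(n,u,v,z):
    p=camera_params(n);K=p['mtx']
    d=np.array([p['k1'],0,0,0,0.]) 
    q=cv2.undistortPoints(np.array([[[u,v]]],float),K,d)[0,0]
    R=p['R'];c=-R.T@p['t'];w=R.T@np.array([q[0],q[1],1])
    return c+w*(z-c[2])/w[2]
def proj(n,X):
    p=camera_params(n);rv=cv2.Rodrigues(p['R'])[0]
    return cv2.projectPoints(np.array([X],float),rv,p['t'],p['mtx'],np.array([p['k1'],0,0,0,0.]))[0][0,0]
def crop(n,im,u0,v0,w,h,s,f):
    cv2.imwrite(f,cv2.resize(im[v0:v0+h,u0:u0+w,::-1],None,fx=s,fy=s,interpolation=cv2.INTER_CUBIC))
E
python3 - <<'E'
from h import *
t=cv2.imread('pics/top0.png')[:,:,::-1];s=cv2.imread('pics/scene0.png')[:,:,::-1]
crop('t',t,206,146,100,100,6,'pics/t1.png');crop('s',s,200,175,110,95,6,'pics/s1.png')
hsv=cv2.cvtColor(np.ascontiguousarray(t),cv2.COLOR_RGB2HSV)
m=np.zeros(t.shape[:2],np.uint8);m[140:250,200:312]=(t[140:250,200:312].min(2)>150)*255
c=max(cv2.findContours(m,0,2)[0],key=cv2.contourArea);e=cv2.fitEllipse(cv2.convexHull(c));print(e)
print('plate',ray('top',*e[0],47))
for n,u,v,z in [('beaker',362,247,35),('weigh',420,251,35),('petri',144,252,7),('stand',396,196,10)]:print(n,ray('top',u,v,z))
E
```

```text
((255.623046875, 194.00350952148438), (84.48067474365234, 85.59869384765625), 84.36942291259766)
plate [534.6972761  183.80853004  47.        ]
beaker [ 398.02954707 -102.71661715   35.        ]
weigh [ 390.56936281 -255.37583559   35.        ]
petri [376.74112396 483.99694022   7.        ]
stand [ 545.16814396 -205.34554036   10.        ]
```

```bash
ls pics
```

```text
s1.png
scene0.png
t1.png
top0.png
```

View pics/t1.png

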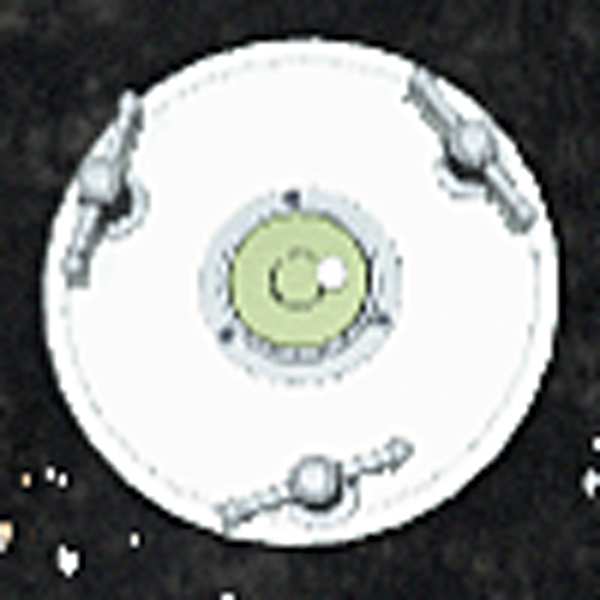

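View pics/s1.png

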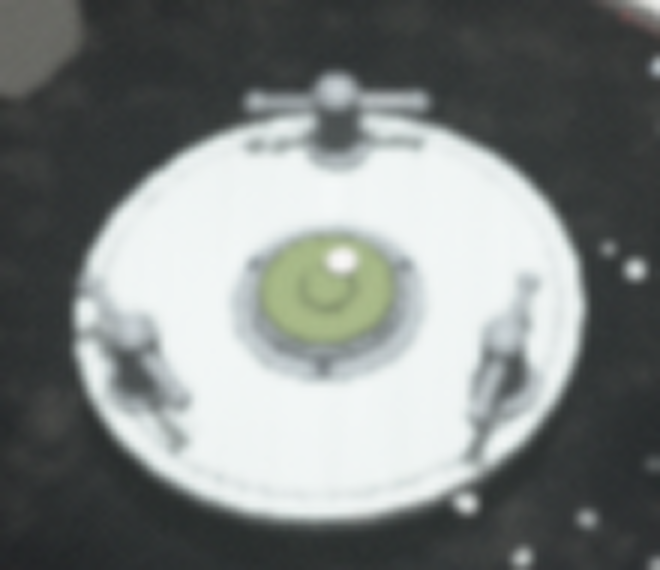

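Run:
```python
from h import *
np.set_printoptions(precision=1,suppress=True)
P=lambda u,v,z:ray('top',206+u/6-.4,146+v/6-.4,z)
r=P(297,281,59);b=P(332,272,59);print('ring',r,'bub',b,b-r)
for n,h,e1,e2 in [('A left',(102,178),(131,103),(76,268)),('B right',(472,143),(420,83),(526,218)),('C near',(317,482),(230,515),(402,449))]:
    H=P(*h,88);a=P(*e1,77);c=P(*e2,77);d=a-c
    m=(a+c)/2
    o=m-r
    print(n,'hub',H,'barmid',m,'len',np.hypot(*d[:2]),'bardir',np.degrees(np.arctan2(d[1],d[0])),'rad',np.hypot(*o[:2]),np.degrees(np.arctan2(o[1],o[0])),'bub comp',(b-r)[:2]@o[:2]/np.hypot(*o[:2]))
```

```text
ring [536.1 184.5  59. ] bub [540.5 169.   59. ] [  4.4 -15.5   0. ]
A left hub [573.7 269.2  88. ] barmid [573.7 270.   77. ] len 78.77777459506041 bardir -15.248006144453383 rad 93.33683777228612 66.24642867562122 bub comp -12.38919255307797
B right hub [592.7 107.7  88. ] barmid [592.8 107.3  77. ] len 77.91251668655269 bardir 38.04798599754486 rad 95.82247048886553 -53.70628359381199 bub comp 15.10145854063596
C near hub [441.  171.3  88. ] barmid [442.8 172.2  77. ] len 79.18428978503113 bardir 112.37306255737639 rad 94.14230302789643 -172.47526275987275 bub comp -2.362064394988507
```

```bash
cat > w.py <<'E'
from workcell import env
import sys,json,numpy as np
np.set_printoptions(precision=1,suppress=True)
from scipy.spatial.transform import Rotation as Ro
s=env.state();p=np.array(s['ee_pos']);R=Ro.from_euler('xyz',s['ee_rot'],degrees=True).as_matrix()
print(s['time_s'],p,s['ee_rot'],s['qpos'],s['force'],s['gripper_width'])
for w in json.loads(sys.argv[1]) if len(sys.argv)>1 else []:
    w=np.array(w,float);d=w-p;n=int(np.ceil(np.abs(d).max()/55)) or 1
    print(w,n,'x',np.round(R.T@d/n/1000,4));p=w
E
python3 w.py '[[85,-345,214],[200,-290,214],[300,-190,214],[345,-60,214],[350,60,214],[593,107.5,170]]'
```

```text
0.1 [ 135.4 -558.4  213.2] [-179.9   -0.    13.6] [-77.5  18.3  89.7  -0.   72.   -1.1] [ 0.5 -0.3 -0.3] 91.61595377690878
[  85. -345.  214.] 4 x [ 0.  -0.1 -0. ]
[ 200. -290.  214.] 3 x [ 0. -0.  0.]
[ 300. -190.  214.] 2 x [ 0.1 -0.   0. ]
[345. -60. 214.] 3 x [ 0. -0.  0.]
[350.  60. 214.] 3 x [ 0. -0.  0.]
[593.  107.5 170. ] 5 x [0. 0. 0.]
```

```bash
sed -i 's/np.round(R.T@d\/n\/1000,4)/(R.T@d\/n\/1000).round(4).tolist()/' w.py
python3 w.py '[[85,-345,214],[200,-290,214],[300,-190,214],[345,-60,214],[350,60,214],[593,107.5,170]]'
```

```text
0.1 [ 135.4 -558.4  213.2] [-179.9   -0.    13.6] [-77.5  18.3  89.7  -0.   72.   -1.1] [ 0.5 -0.3 -0.3] 91.61595377690878
[  85. -345.  214.] 4 x [0.0003, -0.0548, -0.0001]
[ 200. -290.  214.] 3 x [0.0416, -0.0088, 0.0]
[ 300. -190.  214.] 2 x [0.0604, -0.0368, 0.0001]
[345. -60. 214.] 3 x [0.0248, -0.0386, 0.0001]
[350.  60. 214.] 3 x [0.011, -0.0385, 0.0001]
[593.  107.5 170. ] 5 x [0.0495, 0.0022, 0.0088]
```

```bash
python3 -m creep '{"offset":[[0,-0.054,0],[0,-0.054,0],[0,-0.054,0],[0,-0.054,0],[0.042,-0.009,0]],"rotation":[[0,0,0],[0,0,0],[0,0,0],[0,0,0],[0,0,0]]}' 0.62 20
python3 w.py '[[200,-290,214],[300,-190,214],[345,-60,214],[350,60,214],[593,107.5,170]]'
```

```text
time_s: 0.72
ee_pos: [121.2, -327.3, 213.6]
ee_rot: [-179.9, 0.0, 13.3]
force: [1.2, -1.2, 0.3]
gripper_width: 43.9
0.725 [ 121.2 -327.3  213.6] [-179.9    0.    13.3] [-71.5  -2.6 115.   -0.   67.7   5.2] [ 1.2 -1.2  0.3] 43.88484318916271
[ 200. -290.  214.] 2 x [0.0426, -0.0091, -0.0002]
[ 300. -190.  214.] 2 x [0.0602, -0.0371, -0.0]
[345. -60. 214.] 3 x [0.0246, -0.0387, 0.0]
[350.  60. 214.] 3 x [0.0108, -0.0385, 0.0]
[593.  107.5 170. ] 5 x [0.0495, 0.002, 0.0088]
```

```bash
python3 -m creep '{"offset":[[0.043,-0.009,0],[0.043,-0.009,0],[0.04,-0.025,0],[0.04,-0.025,0],[0.04,-0.025,0]],"rotation":[[0,0,0],[0,0,0],[0,0,0],[0,0,0],[0,0,0]]}'
python3 w.py '[[345,-60,214],[350,60,214],[593,107.5,170]]'
```

```text
time_s: 1.35
ee_pos: [302.3, -190.0, 213.8]
ee_rot: [180.0, 0.0, 13.6]
force: [0.5, -0.9, -0.3]
gripper_width: 34.6
1.35 [ 302.3 -190.   213.8] [180.    0.   13.6] [-34.   -1.8 114.3  -0.   67.6  42.4] [ 0.5 -0.9 -0.3] 34.59251046987667
[345. -60. 214.] 3 x [0.024, -0.0388, -0.0001]
[350.  60. 214.] 3 x [0.011, -0.0385, -0.0]
[593.  107.5 170. ] 5 x [0.0495, 0.0022, 0.0088]
```

```bash
python3 -m creep '{"offset":[[0.024,-0.039,0],[0.024,-0.039,0],[0.024,-0.039,0],[0.011,-0.039,0],[0.011,-0.039,0]],"rotation":[[0,0,0],[0,0,0],[0,0,0],[0,0,0],[0,0,0]]}'
python3 -m creep '{"offset":[[0.011,-0.039,0],[0.049,0.002,0.008],[0.049,0.002,0.008],[0.049,0.002,0.008],[0.049,0.002,0.008]],"rotation":[[0,0,0],[0,0,0],[0,0,0],[0,0,0],[0,0,0]]}'
python3 w.py '[[593,107.5,170]]'
```

```text
time_s: 1.98
ee_pos: [346.7, 21.7, 213.7]
ee_rot: [180.0, 0.0, 13.6]
force: [0.0, 0.5, 0.6]
gripper_width: 34.8
time_s: 2.6
ee_pos: [542.1, 99.6, 181.1]
ee_rot: [180.0, 0.1, 13.6]
force: [0.6, -0.5, 0.1]
gripper_width: 34.9
2.6 [542.1  99.6 181.1] [180.    0.1  13.6] [ 9.2 17.5 95.7 -0.  66.8 85.6] [ 0.6 -0.5  0.1] 34.91188103890851
[593.  107.5 170. ] 1 x [0.0514, 0.0043, 0.0111]
```

```bash
python3 -m creep '{"offset":[[0.051,0.004,0.0],[0,0,0],[0,0,0],[0,0,0]],"rotation":[[0,0,0],[0,0,-10.5],[0,0,-10.5],[0,0,0]]}'
python3 - <<'E'
from h import *
t=grab_frame('top');cv2.imwrite('pics/top1.png',t[:,:,::-1]);crop('',t,196,106,120,140,4,'pics/t2.png')
t=grab_frame('scene');crop('',t,190,125,140,140,4,'pics/s2.png')
E
python3 w.py '[[593,107.5,170]]'
```

```text
time_s: 3.1
ee_pos: [591.2, 107.3, 181.3]
ee_rot: [-180.0, 0.1, 34.5]
force: [-0.1, 0.5, -0.1]
gripper_width: 34.4
3.2 [591.1 107.3 181.7] [-180.     0.    34.5] [ 9.2 21.8 89.  -0.  69.1 64.7] [ 0.9  0.6 -0.1] 34.96390284109105
[593.  107.5 170. ] 1 x [0.0017, 0.0009, 0.0117]
```

View pics/t2.png

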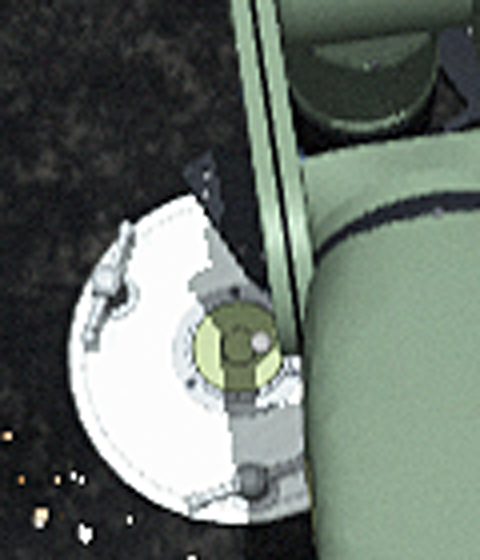

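View pics/s2.png

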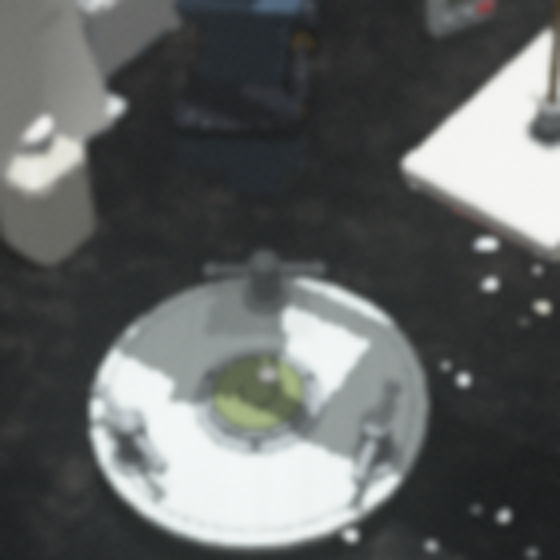

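Run:
```python
from h import *
for n in('scene','top'):
  for X in ([591.1,107.3,181.7],[592.8,107.5,91],[573.7,269.6,91],[442,172,91]):
    q=proj(n,X);print(n,X,q,(q-[190,125])*4 if n=='scene' else q)
```

```text
scene [591.1, 107.3, 181.7] [254.45673144 166.45977378] [257.82692578 165.83909513]
scene [592.8, 107.5, 91] [255.43684423 189.12860506] [261.74737693 256.51442025]
scene [573.7, 269.6, 91] [221.37405421 228.04962726] [125.49621682 412.19850904]
scene [442, 172, 91] [283.38716358 229.37920454] [373.54865433 417.51681816]
top [591.1, 107.3, 181.7] [284.79807324 158.56344898] [284.79807324 158.56344898]
top [592.8, 107.5, 91] [284.35987461 169.06293688] [284.35987461 169.06293688]
top [573.7, 269.6, 91] [222.28028655 174.92756565] [222.28028655 174.92756565]
top [442, 172, 91] [258.09021143 225.33916114] [258.09021143 225.33916114]
```

```bash
python3 -m creep '{"offset":[[0.002,0.001,0.03],[0,0,0.03],[0,0,0.02],[0,0,0.02],[0,0,0.015]],"rotation":[[0,0,0],[0,0,0],[0,0,0],[0,0,0],[0,0,0]]}'
python3 w.py '[[592.8,107.5,64]]'
```

```text
time_s: 3.82
ee_pos: [593.3, 107.5, 66.1]
ee_rot: [-180.0, 0.0, 34.5]
force: [-0.2, 0.8, 0.1]
gripper_width: 34.7
3.825 [593.3 107.5  66.1] [-180.     0.    34.5] [ 9.2 27.9 97.4 -0.  54.8 64.7] [-0.2  0.8  0.1] 34.706233840936434
[592.8 107.5  64. ] 1 x [-0.0004, -0.0002, 0.0021]
```

```bash
python3 -m creep '{"offset":[[0,0,0.001],[0,0,0],[0,0,0],[0,0,0],[0,0,0]],"rotation":[[0,0,0],[0,0,-10.5],[0,0,-10.5],[0,0,-10.5],[0,0,-10.5]]}' 0.71 20
python3 w.py
```

```text
time_s: 4.45
ee_pos: [594.5, 107.2, 67.0]
ee_rot: [179.9, 0.0, 76.9]
force: [0.7, -2.1, -1.0]
gripper_width: 26.5
4.45 [594.5 107.2  67. ] [179.9   0.   76.9] [ 9.2 27.9 97.3 -0.1 54.7 22.3] [ 0.7 -2.1 -1. ] 26.475748248833266
```

```bash
python3 -m creep '{"offset":[[0,0,0],[0,0,0],[0,0,0],[0,0,0],[0,0,0]],"rotation":[[0,0,-10.5],[0,0,-10.5],[0,0,-10.5],[0,0,-10.5],[0,0,-10.5]]}'
python3 - <<'E'
from h import *
t=grab_frame('top');crop('',t,196,106,120,140,4,'pics/t3.png')
t=grab_frame('scene');crop('',t,190,125,140,140,4,'pics/s3.png')
E
python3 w.py
```

```text
time_s: 5.08
ee_pos: [594.0, 107.4, 67.0]
ee_rot: [179.9, 0.1, 129.4]
force: [-1.0, -0.5, 0.5]
gripper_width: 26.4
5.175 [594.  107.5  66.9] [179.9   0.1 129.1] [  9.2  27.9  97.3  -0.   54.7 -29.9] [-0.6 -0.7  0.8] 26.34684198213352
```

View pics/s3.png

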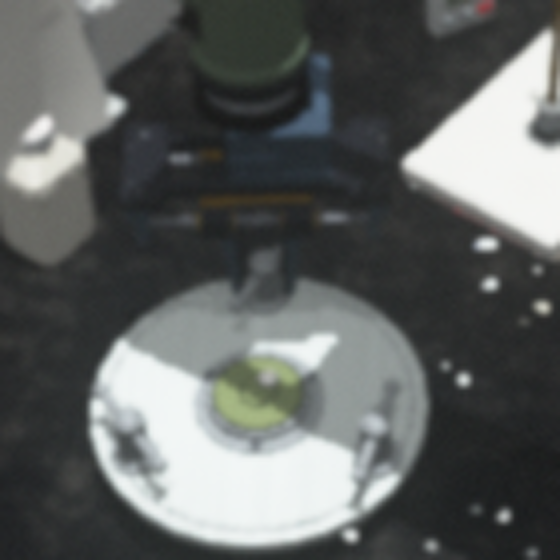

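View pics/t3.png

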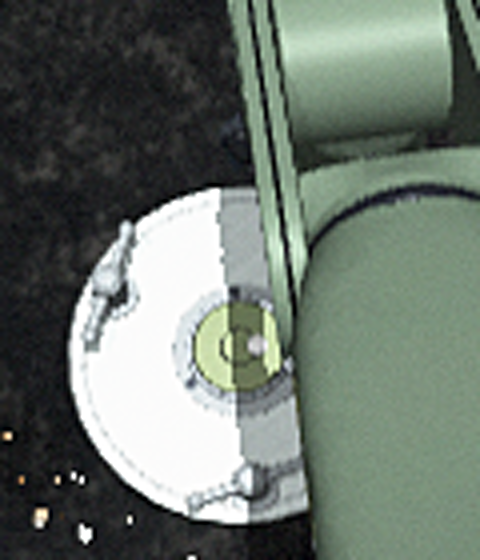

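```bash
python3 -m creep '{"offset":[[0,0,0],[0,0,0],[0,0,0],[0,0,0],[0,0,0]],"rotation":[[0,0,-10.5],[0,0,-10.5],[0,0,-10.5],[0,0,-10.5],[0,0,-10.5]]}'
python3 -m creep '{"offset":[[-0.001,0,0],[0,0,0]],"rotation":[[0,0,-10.5],[0,0,-10.5]]}'
python3 - <<'E'
from h import *
t=grab_frame('top');crop('',t,196,106,120,140,4,'pics/t4.png')
E
python3 w.py
```

```text
time_s: 5.8
ee_pos: [593.5, 107.1, 66.8]
ee_rot: [-180.0, 0.0, -178.3]
force: [-1.8, -1.9, 2.7]
gripper_width: 26.3
time_s: 6.05
ee_pos: [593.7, 106.9, 66.6]
ee_rot: [-180.0, -0.1, -157.3]
force: [-3.6, -2.5, 2.4]
gripper_width: 26.4
6.1 [593.9 107.   66.6] [-180.    -0.1 -157. ] [   9.2   28.    97.2   -0.1   54.9 -103.8] [-2.8 -1.9  0.3] 26.4683711981311
```

View pics/t4.png

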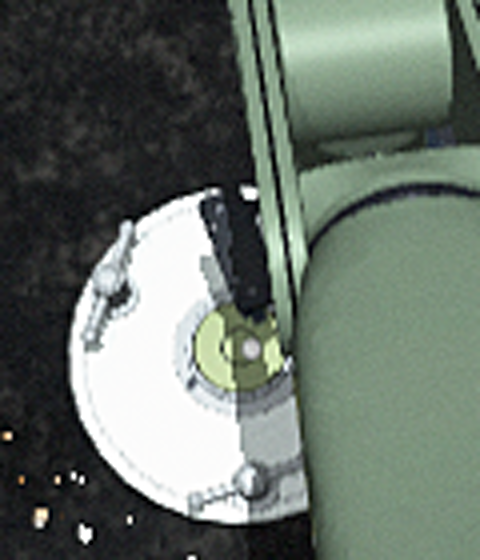

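```bash
python3 -m creep '{"offset":[[0,0,0],[0,0,0],[0,0,0],[0,0,0],[0,0,0]],"rotation":[[0,0,-10.5],[0,0,0],[0,0,10.5],[0,0,10.5],[0,0,5]]}' 0.64
python3 -m creep '{"offset":[[0,0,-0.03],[0,0,-0.05],[0,0,-0.03],[0,0,0]],"rotation":[[0,0,0],[0,0,0],[0,0,0],[0,0,0]]}' 0.64
python3 w.py '[[573.7,269.6,175]]'
```

```text
time_s: 6.72
ee_pos: [595.5, 108.2, 66.4]
ee_rot: [180.0, 0.1, -173.5]
force: [0.6, -0.8, 0.3]
gripper_width: 32.9
time_s: 7.22
ee_pos: [596.8, 108.4, 179.1]
ee_rot: [180.0, 0.5, -173.2]
force: [-0.1, 0.1, -0.1]
gripper_width: 32.8
7.225 [596.8 108.4 179.1] [ 180.     0.5 -173.2] [  9.2  22.2  88.9   0.   68.5 -87.7] [-0.1  0.1 -0.1] 32.79034477121809
[573.7 269.6 175. ] 3 x [0.0013, 0.0543, 0.0014]
```

```bash
python3 -m creep '{"offset":[[0.001,0.054,0],[0.001,0.054,0],[0.001,0.054,0],[0,0,0],[0,0,0]],"rotation":[[0,0,0],[0,0,0],[0,0,0],[0,0,10],[0,0,9]]}'
python3 w.py '[[573.7,269.6,175]]'
python3 - <<'E'
from h import *
t=grab_frame('top');crop('',t,196,106,120,140,4,'pics/t5.png')
t=grab_frame('scene');crop('',t,190,125,140,140,4,'pics/s5.png')
E
python3 w.py '[[573.7,269.6,175]]'
```

```text
time_s: 7.85
ee_pos: [570.6, 269.1, 173.8]
ee_rot: [-179.9, -0.1, 167.7]
force: [-0.0, -0.3, 0.3]
gripper_width: 33.0
7.85 [570.6 269.1 173.8] [-179.9   -0.1  167.7] [ 24.2  24.9  85.3   0.   69.9 -53.5] [-0.  -0.3  0.3] 32.9705621753338
[573.7 269.6 175. ] 1 x [-0.0029, 0.0011, -0.0012]
7.95 [570.8 268.4 174.1] [-179.9   -0.1  168. ] [ 24.1  24.9  85.3   0.   69.9 -53.9] [-0.2  0.  -0.4] 32.8893297095403
[573.7 269.6 175. ] 1 x [-0.0025, 0.0018, -0.0009]
```

View pics/t5.png

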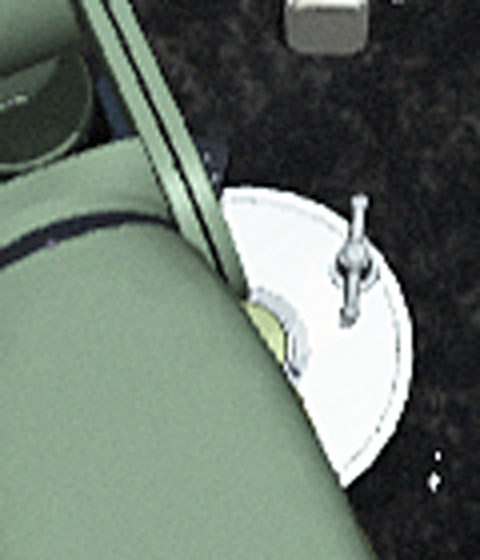

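View pics/s5.png

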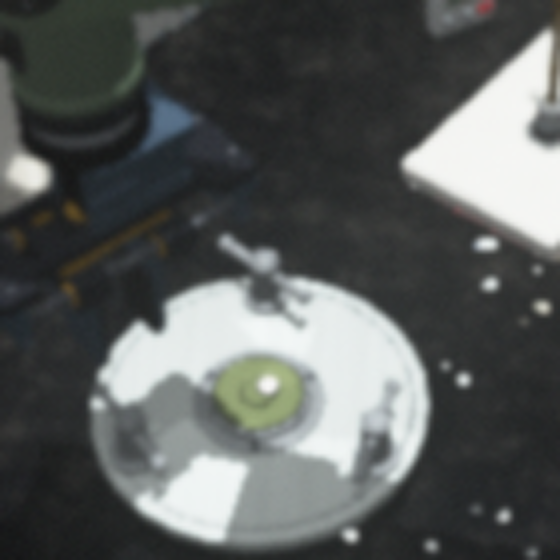

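```bash
python3 - <<'E'
from h import *
f=lambda u,v:ray('scene',190+u/4-.4,125+v/4-.4,59)
print(f(268,383),f(256,394),f(268,383)-f(256,394), 'from known centre',f(268,383)-[535.8,184,59])
E
python3 -m creep '{"offset":[[-0.003,0.002,0.03],[0,0,0.03],[0,0,0.02],[0,0,0.02],[0,0,0.01]],"rotation":[[0,0,0],[0,0,0],[0,0,0],[0,0,0],[0,0,0]]}'
python3 w.py '[[573.7,269.6,65]]'
```

```text
[534.86332637 173.26311374  59.        ] [535.10599975 185.76652058  59.        ] [ -0.24267339 -12.50340684   0.        ] from known centre [ -0.93667363 -10.73688626   0.        ]
time_s: 8.57
ee_pos: [574.0, 268.8, 63.9]
ee_rot: [-179.9, -0.1, 168.1]
force: [-0.0, 0.1, 0.4]
gripper_width: 33.1
8.575 [574.  268.8  63.9] [-179.9   -0.1  168.1] [ 24.1  30.5  92.9   0.   56.8 -54.1] [-0.   0.1  0.4] 33.05216206678373
[573.7 269.6  65. ] 1 x [0.0004, 0.0007, -0.0011]
```

```bash
python3 -m creep '{"offset":[[0,0,-0.001],[0,0,0],[0,0,0],[0,0,0],[0,0,0]],"rotation":[[0,0,0],[0,0,10.5],[0,0,10.5],[0,0,10.5],[0,0,10.5]]}' 0.71 20
python3 -m creep '{"offset":[[0,0,0],[0,0,0],[0,0,0],[0,0,0],[0,0,0]],"rotation":[[0,0,10.5],[0,0,10.5],[0,0,10.5],[0,0,10.5],[0,0,10.5]]}'
python3 -m creep '{"offset":[[0,0,0],[0,0,0],[0,0,0],[0,0,0]],"rotation":[[0,0,10.5],[0,0,10.5],[0,0,10.5],[0,0,0]]}'
python3 - <<'E'
from h import *
t=grab_frame('top');crop('',t,196,106,120,140,4,'pics/t6.png')
t=grab_frame('scene');crop('',t,190,125,140,140,4,'pics/s6.png')
E
python3 w.py
```

```text
time_s: 9.2
ee_pos: [575.5, 269.0, 68.1]
ee_rot: [179.9, 0.1, 125.8]
force: [-0.7, -1.5, 0.3]
gripper_width: 26.6
time_s: 9.82
ee_pos: [574.4, 268.1, 67.9]
ee_rot: [-180.0, 0.1, 73.3]
force: [-2.6, -3.6, 2.8]
gripper_width: 26.3
time_s: 10.32
ee_pos: [574.1, 269.0, 67.6]
ee_rot: [-180.0, 0.1, 42.2]
force: [-3.6, -1.3, 1.0]
gripper_width: 26.3
10.425 [574.3 269.4  67.3] [-180.     0.    42.3] [24.1 30.3 92.7  0.  57.  71.8] [-3.4 -0.9  1. ] 26.279549515251052
```

View pics/s6.png

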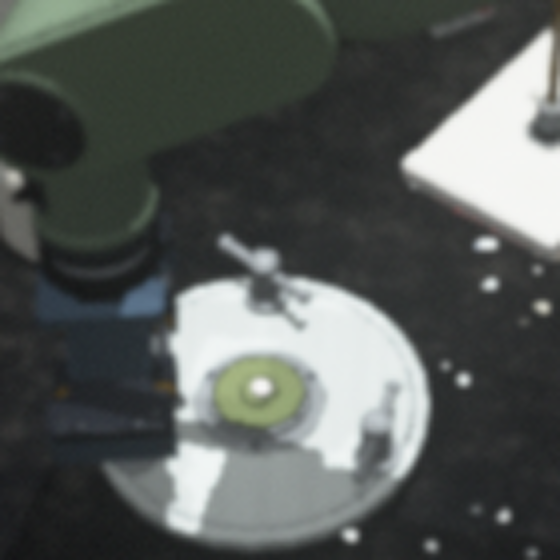

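Run:
```python
from h import *
f=lambda u,v:ray('scene',190+u/4-.4,125+v/4-.4,59)
d=f(261,386)-f(257,393);print(d)
A=np.radians([66.3,-53.7,-173.7])
print(d[:2]@np.array([np.cos(A),np.sin(A)]))
```

```text
[ 1.81998044 -6.40390783  0.        ]
[-5.13228176  6.23854284 -1.10626108]
```

```bash
python3 -m creep '{"offset":[[0,0,0],[0,0,0],[0,0,0],[0,0,0],[0,0,0]],"rotation":[[0,0,10.5],[0,0,10.5],[0,0,10.5],[0,0,10.5],[0,0,0]]}'
python3 -m creep '{"offset":[[0,0,0],[0,0,0],[0,0,0],[0,0,0]],"rotation":[[0,0,-10.5],[0,0,-10.5],[0,0,-5],[0,0,0]]}' 0.64
python3 -m creep '{"offset":[[0,0,-0.03],[0,0,-0.05],[0,0,-0.03],[0,0,0]],"rotation":[[0,0,0],[0,0,0],[0,0,0],[0,0,0]]}'
python3 - <<'E'
from h import *
t=grab_frame('top');crop('',t,196,106,120,140,4,'pics/t7.png')
t=grab_frame('scene');crop('',t,200,175,110,95,6,'pics/s7.png')
E
python3 w.py '[[592.8,107.5,178]]'
```

```text
time_s: 11.05
ee_pos: [575.0, 269.9, 67.1]
ee_rot: [-179.9, -0.0, 0.3]
force: [-2.6, 0.2, 0.4]
gripper_width: 25.8
time_s: 11.55
ee_pos: [576.2, 269.8, 67.3]
ee_rot: [180.0, -0.2, 26.2]
force: [0.3, 0.3, 0.5]
gripper_width: 32.7
time_s: 12.05
ee_pos: [577.0, 270.2, 180.0]
ee_rot: [180.0, -0.5, 26.2]
force: [0.7, 1.0, -0.6]
gripper_width: 32.8
12.15 [574.7 269.3 176.2] [180.    0.   26.1] [24.1 25.1 84.7 -0.  70.3 87.9] [-1.  -0.9 -0.7] 32.74469218198189
[592.8 107.5 178. ] 3 x [-0.0184, 0.0511, -0.0006]
```

View pics/s7.png

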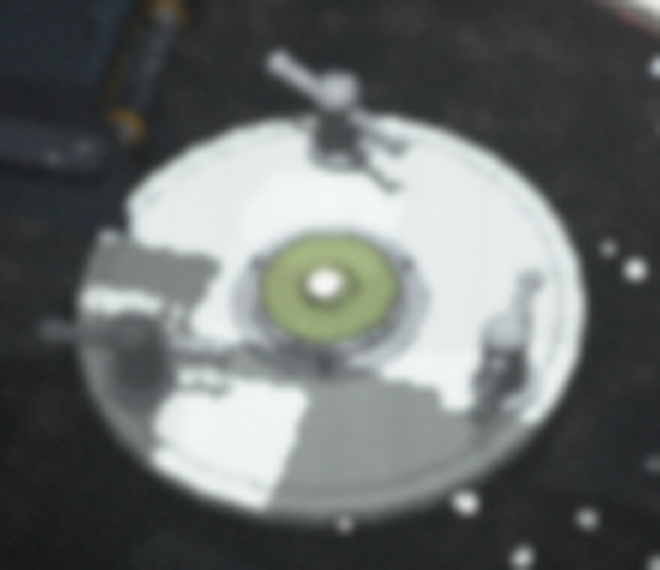

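View pics/t7.png

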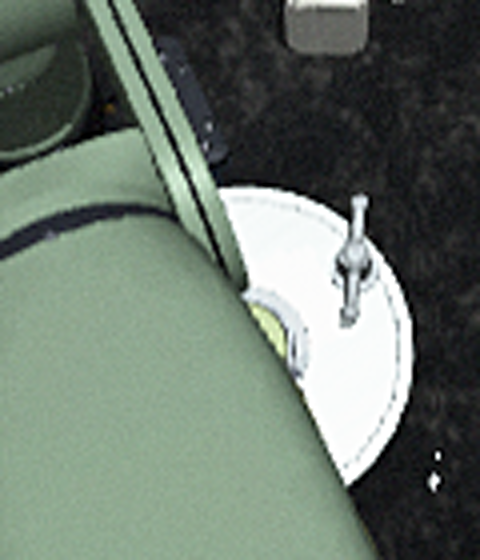

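Run:
```python
from h import *
s=cv2.imread('pics/s7.png');hsv=cv2.cvtColor(s,cv2.COLOR_BGR2HSV)
g=s.astype(int)
m=((hsv[...,0]>25)&(hsv[...,0]<50)&(hsv[...,1]>50)).astype(np.uint8)*255
c=max(cv2.findContours(m,0,2)[0],key=cv2.contourArea);e=cv2.fitEllipse(cv2.convexHull(c));print(e)
roi=np.zeros_like(m);cv2.drawContours(roi,[cv2.convexHull(c)],-1,255,-1)
roi=cv2.erode(roi,np.ones((15,15)))
b=(roi>0)&(hsv[...,1]<45);ys,xs=np.where(b);print(xs.mean(),ys.mean(),len(xs))
f=lambda u,v:ray('scene',200+u/6-.4,175+v/6-.4,59)
print(f(xs.mean(),ys.mean())-f(*e[0]),f(xs.mean(),ys.mean())-f(326,290))
```

```text
((328.2031555175781, 288.2609558105469), (100.82168579101562, 129.78509521484375), 85.25318145751953)
323.7091388400703 283.87521968365553 1138
[ 3.28876642 -0.69094524  0.        ] [ 3.15261835 -2.09077036  0.        ]
```

```bash
python3 -m creep '{"offset":[[0,0,0],[0,0,0],[0,0,0],[0,0,0],[0,0,0]],"rotation":[[0,0,-10.5],[0,0,-10.5],[0,0,-10.5],[0,0,-10.5],[0,0,-10.5]]}'
python3 -m creep '{"offset":[[0,0,0],[0,0,0]],"rotation":[[0,0,-10.5],[0,0,-5.5]]}'
python3 w.py '[[441.9,171.8,176]]'
```

```text
time_s: 12.78
ee_pos: [574.0, 269.0, 174.5]
ee_rot: [-179.8, 0.1, 79.0]
force: [-0.1, -0.1, -0.3]
gripper_width: 32.6
time_s: 13.02
ee_pos: [574.0, 269.0, 174.4]
ee_rot: [-179.8, 0.1, 94.9]
force: [-0.6, -0.4, -0.6]
gripper_width: 32.6
13.025 [574.  269.  174.4] [-179.8    0.1   94.9] [24.1 25.2 84.8 -0.  70.3 19.2] [-0.6 -0.4 -0.6] 32.60531541442187
[441.9 171.8 176. ] 3 x [-0.0285, -0.0466, -0.0003]
```

```bash
python3 -m creep '{"offset":[[-0.028,-0.047,0],[-0.028,-0.047,0],[-0.028,-0.047,0],[0,0,0]],"rotation":[[0,0,0],[0,0,0],[0,0,0],[0,0,0]]}'
python3 - <<'E'
from h import *
t=grab_frame('top');crop('',t,196,136,120,140,4,'pics/t8.png')
E
python3 w.py '[[441.9,171.8,176]]'
```

```text
time_s: 13.52
ee_pos: [436.6, 172.0, 175.0]
ee_rot: [-179.7, 0.1, 94.6]
force: [0.3, 0.5, -0.0]
gripper_width: 33.0
13.575 [439.5 173.4 175.7] [-179.9    0.    94.6] [ 20.1  10.9 105.8  -0.   63.4  15.5] [ 0.5 -0.3 -0.3] 32.90286950422989
[441.9 171.8 176. ] 1 x [-0.0018, 0.0023, -0.0003]
```

View pics/t8.png

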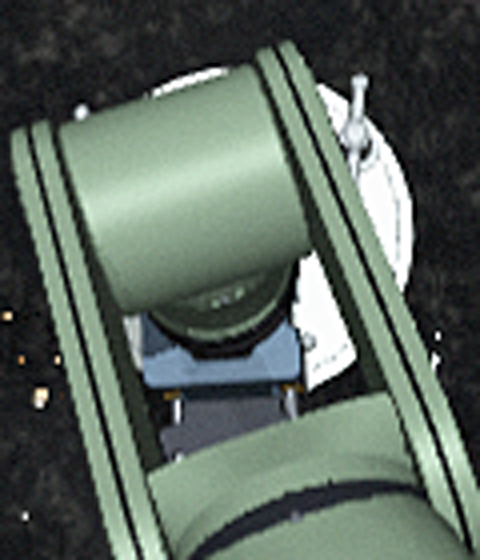

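```bash
python3 -m creep '{"offset":[[-0.002,0.002,0.03],[0,0,0.03],[0,0,0.02],[0,0,0.02],[0,0,0.008]],"rotation":[[0,0,0],[0,0,0],[0,0,0],[0,0,0],[0,0,0]]}'
python3 w.py '[[441.9,171.8,66]]'
```

```text
time_s: 14.2
ee_pos: [443.5, 172.8, 67.0]
ee_rot: [-179.9, 0.0, 94.6]
force: [-0.0, 0.2, 0.0]
gripper_width: 32.6
14.2 [443.5 172.8  67. ] [-179.9    0.    94.6] [ 19.9  18.3 114.1  -0.   47.8  15.3] [-0.   0.2  0. ] 32.61061673494801
[441.9 171.8  66. ] 1 x [-0.0009, -0.0017, 0.001]
```

```bash
python3 -m creep '{"offset":[[-0.001,-0.001,0],[0,0,0],[0,0,0]],"rotation":[[0,0,0],[0,0,10.5],[0,0,10.5]]}' 0.71 20
python3 -m creep '{"offset":[[0,0,0],[0,0,0],[0,0,0],[0,0,0]],"rotation":[[0,0,10.5],[0,0,10.5],[0,0,10.5],[0,0,0]]}'
python3 -m creep '{"offset":[[0,0,0],[0,0,0],[0,0,0],[0,0,0]],"rotation":[[0,0,-10.5],[0,0,-10.5],[0,0,-5],[0,0,0]]}' 0.64
python3 -m creep '{"offset":[[0,0,-0.03],[0,0,-0.05],[0,0,-0.05],[0,0,0]],"rotation":[[0,0,0],[0,0,0],[0,0,0],[0,0,0]]}' 
python3 w.py '[[350,0,216],[320,-130,216]]'
```

```text
time_s: 14.58
ee_pos: [442.6, 171.3, 69.4]
ee_rot: [180.0, 0.0, 73.3]
force: [-0.1, -0.2, -0.3]
gripper_width: 26.4
time_s: 15.08
ee_pos: [443.0, 171.4, 69.5]
ee_rot: [179.9, -0.1, 42.3]
force: [0.7, -0.9, -0.6]
gripper_width: 26.5
time_s: 15.58
ee_pos: [442.8, 171.6, 69.4]
ee_rot: [179.9, -0.1, 68.2]
force: [1.0, 0.4, -0.6]
gripper_width: 32.6
time_s: 16.08
ee_pos: [445.0, 172.4, 203.2]
ee_rot: [179.6, -0.4, 68.1]
force: [0.1, 0.4, -0.1]
gripper_width: 33.0
16.075 [445.  172.4 203.2] [179.6  -0.4  68.1] [ 19.8   9.6 103.2   0.   66.6  41.7] [ 0.1  0.4 -0.1] 33.02199376097971
[350.   0. 216.] 4 x [-0.0488, -0.006, -0.0036]
[ 320. -130.  216.] 3 x [-0.0439, 0.0069, -0.0002]
```

```bash
python3 -m creep '{"offset":[[-0.048,-0.006,0],[-0.048,-0.006,0],[-0.048,-0.006,0],[-0.048,-0.006,0],[0,0,0]],"rotation":[[0,0,0],[0,0,0],[0,0,0],[0,0,0],[0,0,0]]}'
python3 -m creep '{"offset":[[-0.04,0.006,0],[-0.04,0.006,0],[0,0,0]],"rotation":[[0,0,0],[0,0,0],[0,0,0]]}'
python3 - <<'E'
from h import *
t=grab_frame('top');crop('',t,206,146,100,100,6,'pics/t9.png');cv2.imwrite('pics/top9.png',t[:,:,::-1])
t=grab_frame('scene');crop('',t,200,175,110,95,6,'pics/s9.png')
E
python3 w.py
```

```text
time_s: 16.7
ee_pos: [346.4, 0.4, 198.1]
ee_rot: [-179.9, 0.1, 67.9]
force: [0.3, -0.2, -0.7]
gripper_width: 33.0
time_s: 17.08
ee_pos: [329.8, -77.5, 198.5]
ee_rot: [-180.0, 0.0, 67.9]
force: [0.2, 1.3, 0.5]
gripper_width: 33.1
17.175 [330.2 -76.  198.6] [-180.    -0.    68.1] [-15.   -2.9 117.6   0.   65.3   6.9] [ 0.2 -0.3  0.1] 33.022367164506655
```

View pics/t9.png

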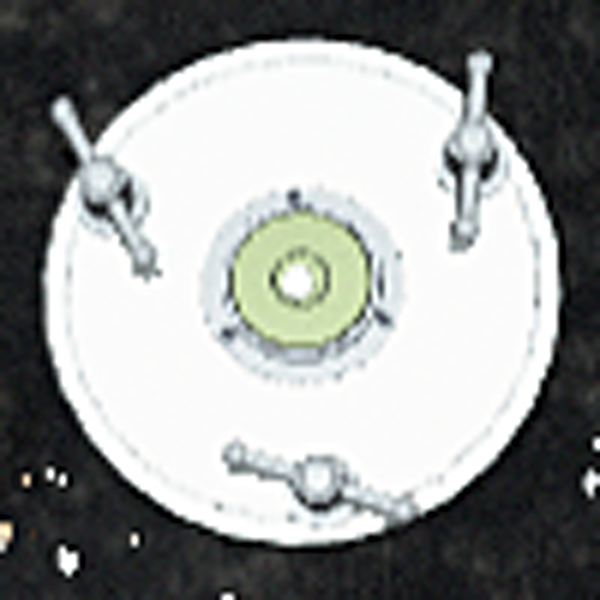

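View pics/s9.png

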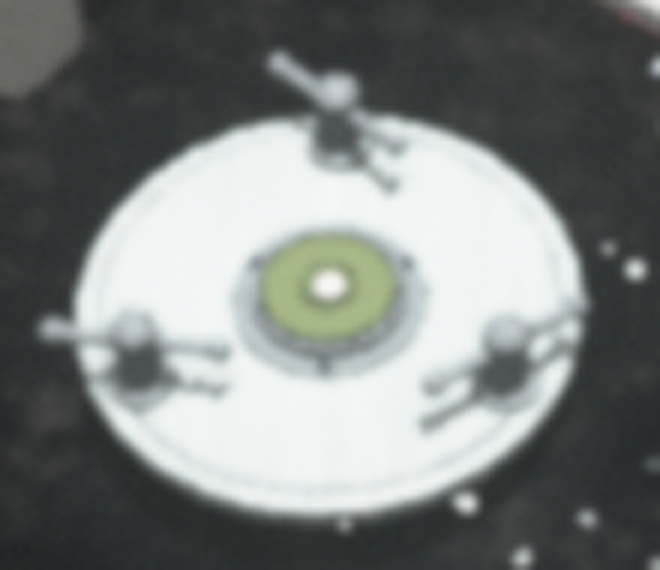

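View pics/top9.png

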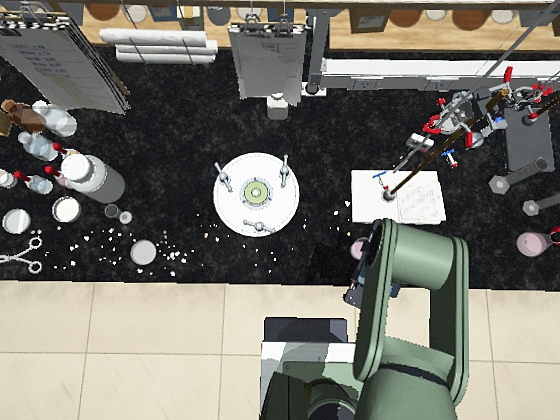

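In the top crop the bubble sits at (300,281) and the ring's centre at about (299,279). In the scene crop the bubble is also in the middle of the level. The beaker and petri dish have not moved, and the gripper hangs clear at 198 mm.

```bash
python3 -c "
from workcell import env
env.job_done();print(env.state()['time_s'])"
```

```text
the job is handed in; nothing more can be done
the job is handed in; nothing more can be done
```

The plate is level and the job is handed in, at about 17 s on the robot's clock. No verdict was reported.

I set the gripper loosely round each hub and pushed the cross bars round with the edges of the fingers:

| Screw | Direction (seen from above) | Turn |
|---|---|---|
| Right | anticlockwise | about 2.6 rad |
| Left | clockwise | about 2.4 rad |
| Near | clockwise | about 0.75 rad |

**Bubble:** in the last top view its centre is about 2 pixels from the ring's centre in the 6-times enlargement, which is about 1 mm against the 4.5 mm allowed. The scene view agrees.

**Forces and clearance:** the largest wrist force I read was about 5 N. At the end the gripper stood free, 198 mm above the worktop.

**Bystanders:** the petri dish looks unmoved. The beaker is partly hidden by the gripper in the last top picture, but the part that shows is in place. The weighing bottle was hidden behind the arm there, so I did not see it again. The tool stayed at about 200 mm or more whenever it was near either of them.

**Disagreement between views:** part-way through, the two ways of measuring the bubble in the scene view differed by 1 to 2 mm. The final clear top view settled it.

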